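Set up the height-check bridge around the crimp die

TASK

Set up the height-check bridge on the grey inspection plate: lay the die block square on the thin black rubber pad, its long side along the pad's long side, and stand the round riser to its left and the square riser to its right (as seen from the robot), in line with it, each with its middle 60 mm from the pad's middle. Lay the pin gauge on the plate in front of the die block, on the robot's side, centred on it and parallel to the row, its middle 55 mm from the pad's middle, and then lay the bridge bar flat across the tops of both risers, centred over the die block and in line with the row. Let go of everything, and leave the solvent bottle, the steel dish and the roll of tape where they are.

Things in the scene. Friction and masses are not known exactly. Their poses are not given: they have to be found in the camera images.
- plate: Grey inspection plate fixed to the bench, 160 (its x) x 260 (its y) x 14 mm high, flat top, a small screw in each corner. Origin: centre of its underside, on the bench; x points away from the robot, y to the robot's left, each within 0.3 rad.
- pad: Thin black rubber pad fixed on top of the inspection plate, not quite in its middle: 44 (x) x 60 (y) x 3 mm thick, axes parallel to the plate's. Origin: centre of its underside, which lies on the plate's top (14 mm above the bench). The die block belongs on it, and all the places of this job are measured from it: its +y is left, -y right, -x in front (towards the robot).
- die_block: Grey steel crimp die block, 32 (x) x 48 (y) mm, 30 mm high with two dark bolt heads on top rising to 33 mm, about 0.31 kg. Grip it by its sides. Origin: centre of its underside, z up; half a turn makes no difference.
- round_riser: Round bare steel riser, an upright cylinder 32 mm in diameter and 50 mm high with a small dark centre hole on top, about 0.22 kg. Origin: centre of its underside, z up.
- square_riser: Square bare steel riser, an upright block 32 x 32 mm and 50 mm high with a small dark centre hole on top, about 0.25 kg. Origin: centre of its underside, z up, x and y square to its sides.
- pin_gauge: Pale steel pin gauge lying flat: a knurled handle with a thinner pin at each end, 90 mm long (x), 14 mm wide (y), 12 mm high, about 0.08 kg. Grip it across the handle at its middle. Origin: centre of its underside; half a turn makes no difference.
- bridge_bar: Flat aluminium bridge bar, 160 mm long (y), 24 mm wide (x), 12 mm high, with a probe hole in the middle and one near each end, about 0.12 kg, lying flat on the bench. Origin: centre of its underside, z up; half a turn, or the other face up, makes no difference.
- solvent_bottle: White solvent bottle with a blue top, 63 mm across, 146 mm high, loose bystander behind the work. Origin: centre of its underside.
- magnet_dish: Round steel dish with screws, 92 mm across, 20 mm high, loose bystander behind the work. Origin: centre of its underside.
- tape_roll: Black roll of tape lying flat, 66 mm across, 20 mm high, loose bystander in front of the plate. Origin: centre of its underside.

How it is judged (in metres and radians):
At the end, for the whole second after the job is handed in: Relative to the pad: die 12 mm, 0.2 rad; risers upright at y = +60 (round), -60 mm (square), 14 mm along and 15 mm across; gauge on plate at x = -55, y = 0, 15 mm, 0.2 rad along y; bar level on both risers, centre 13 mm in x, 15 mm in y, 0.15 rad along y; all at rest (horizontal distance between die_block and pad below 0.012 m and angle between the y axis of die_block and the y axis of pad, either way round below 0.2 rad and z of die_block in the frame of pad between -0.001 and 0.007 m and angle between each of die_block, round_riser, square_riser's own z axis and vertical below 0.08 rad and y of round_riser in the frame of pad between 0.046 and 0.074 m and x of round_riser in the frame of pad between -0.015 and 0.015 m and z of round_riser in the frame of pad between -0.004 and 0.004 m and y of square_riser in the frame of pad between -0.074 and -0.046 m and x of square_riser in the frame of pad between -0.015 and 0.015 m and z of square_riser in the frame of pad between -0.004 and 0.004 m and x of pin_gauge in the frame of pad between -0.07 and -0.04 m and y of pin_gauge in the frame of pad between -0.015 and 0.015 m and z of pin_gauge in the frame of pad between -0.006 and 0.016 m and angle between the x axis of pin_gauge and the y axis of pad, either way round below 0.2 rad and x of bridge_bar in the frame of pad between -0.013 and 0.013 m and y of bridge_bar in the frame of pad between -0.015 and 0.015 m and z of bridge_bar in the frame of pad between 0.045 and 0.067 m and angle between the y axis of bridge_bar and the y axis of pad, either way round below 0.15 rad and angle between the z axis of bridge_bar and the z axis of pad, either way round below 0.06 rad and contact force between bridge_bar and round_riser above 0.02 N and contact force between bridge_bar and square_riser above 0.02 N and linear speed of each of die_block, round_riser, square_riser, pin_gauge, bridge_bar below 0.01 m/s and angular speed of each of die_block, round_riser, square_riser, pin_gauge, bridge_bar below 0.1 rad/s); the robot touches nothing.
It fails at once if the solvent bottle is pushed more than 20 mm or tipped (distance of solvent_bottle from where it was at the start of the episode above 0.02 m or angle between solvent_bottle's own z axis and vertical above 0.3 rad).
It fails at once if the magnet dish is pushed more than 20 mm or tipped (distance of magnet_dish from where it was at the start of the episode above 0.02 m or angle between magnet_dish's own z axis and vertical above 0.3 rad).
It fails at once if the tape roll is pushed more than 20 mm or tipped (distance of tape_roll from where it was at the start of the episode above 0.02 m or angle between tape_roll's own z axis and vertical above 0.3 rad).
It also fails if it takes over 136 s, if anything falls off the work surface, if the arm or the gripper's body presses on something with over 40 N, if the wrist force passes 120 N, or if a joint passes its speed limit or range.

ROBOT

A 6-joint arm with a two-finger parallel gripper is mounted at the origin on a cart in front of the work surface, level with it; the furniture and walls round the work are solid. World frame = base frame: x ahead of the robot, y to its left, z up, the work surface at z = 0. Lengths are in mm, angles in degrees, forces in N, time in s.
With the tool pointing down it reaches from about 300 to 850 mm from the base axis. Payload 4.2 kg.
Tool frame: the origin (TCP) lies midway between the tips of the shut fingers; the grasp point (between the pads) lies env.hold_point_z behind it (env.hold_point_z is the distance from the TCP to the grasp point, in mm); z points along the fingers, y is the line along which they close (so a half turn about z gives the same grasp; the last joint's range is limited). The gripper opens to 91 mm and grips with 3 to 60 N. Pads are 32 mm wide; open, the fingers measure 118 mm over their backs; the gripper's body (76 mm by 178 mm) begins 60 mm behind the grasp point.
Start: joints at [64.057, 18.312, 89.639, -0, 72.044, -1.146], TCP at [241.168, 521.998, 213.976] pointing down, gripper open.
Joint ranges: [-177.97, 177.97], [-48.28, 115.42], [12.27, 149.76], [-77.06, 257.06], [2.81, 150.46], [-146.56, 146.56]. Speed limits (degrees/s): [147.25, 147.25, 180, 180, 180, 180].

INTERFACE

Orientations are given as [roll, pitch, yaw] about the fixed x, y, z axes, in that order (R = Rz(yaw) Ry(pitch) Rx(roll)).
In Python, from workcell import env, viewer, spotter gives the robot as it stands.
- The arm moves only by the tool apply_moves, never from a script. Its arguments are lists of equal length, an entry for each row: "delta_pos": the shift along the world's x, y, z normalised to -1 to 1, where 1 is 120 mm, a list of three; "rot": the turn, a rotation vector about the world's x, y, z normalised to -1 to 1, where 1 is 1.5 rad, a list of three; "hand": the opening, from 0 (shut) to 1 (fully open). A call has 1 to 10 rows; each row is the pose to reach, as a shift and turn from the pose commanded when the call began; what a row does not reach only later rows make up. A row lasts 1/12 s, in which the tool goes at most 41.7 mm and 7.16 degrees, less where a joint would pass 70% of its speed; a pose out of reach is approached as far as the arm can. A call with a number of a shift or a turn outside -1 to 1 is refused whole. A call with a gripper value outside its range is refused whole. The fingers move at their own pace and stop on an object; "newtons" is the grip in N (left out, the last holds). Time passes only in rows, so rows that repeat a pose let the fingers close. It gives the time, the measured TCP pose, the force, the opening and the grip force at its end, in the units of the state.
- env.state(): the state, without advancing time (a new reading comes with each control period).
- viewer.grab_frame(name): name is "scene" or "top" or "wrist"; returns a dict with "pixels" (384x512x3 uint8, red, green, blue), "camera_matrix" (3x3 intrinsics, pixels), "k1" (the pictures are not rectified: a ray, as slopes to the right and down, at radius r is drawn at 1 + k1 r^2 times it, then the intrinsics apply), "R" (3x3) and "t" (3): a world point X has camera coordinates R X + t; the wrist camera has in their place "mount" (4x4, takes a point from camera to tool coordinates, whose origin is the TCP and whose axes are the flange's). Camera axes: x right, y down, z forward; pixel columns grow to the right and rows downward; lengths in mm; the calibration is good to about 2 mm. A picture is of the moment at which its call begins: read the wrist's pose just before it. There is no depth.
- env.job_done(): hands the job in; it is judged then, once.
Trained networks look in a picture, given as the dict that the camera call returned (one of the last four; its "shot" number tells which), for a name from the list of things; names that differ only in an ending like _2 or _b are one class to them, and where a whole thing is asked for, a point or a joint stands for the part that bears it (a point fixed in the world has none). Each returns a list of dicts, best first, with "score" (0 to 1); they miss things now and then, are a little off and sometimes report something else, mostly with a low value. They report only what shows in the picture. A call takes as long as a camera call.
- spotter.trace(picture, query): "mask" (384x512 bool, what is visible of it) and "box" ([centre column, centre row, width, height] in pixels, round what is visible of it).
- spotter.landmark_of(picture, query): "position" ([column, row] in pixels: a listed point, or the origin of a listed thing).
The state is a dict: "time_s": time; "qpos": joint angles; "qvel": joint speeds; "effort": joint torques, N m; "ee_pos": TCP position; "ee_rot": TCP orientation; "force": force on the tool from outside, world axes, zero at the start; "torque": the same for the moment, N m; "gripper_width": finger opening in mm; "gripper_force": force on a finger pad.
Only numpy, scipy, OpenCV 4.12 (cv2) and the standard library are available. Lean on these libraries where they do the work, as an engineer would, in place of code of your own. Each camera call takes 0.05 s, during which the arm holds its last target. There are 200 camera calls.

## Working session

There is one attempt and no reset: what is moved stays moved. The work goes in short steps, Python scripts to look and compute and a tool call to move; the robot and the scene stay as the last step left them, time stands still between calls to the robot, and variables do not carry over. Pictures are saved under pics/ and viewed, at most 14 in all, crops included, and the job is handed in when it is done.

Besides the shell and the picture viewer there is one more tool, called after "Call:" as name(argument=value, ...), one argument or row to a line, values as JSON. apply_moves: Moves the arm, as the interface text tells. Its arguments: {"type":"object","properties":{"delta_pos":{"type":"array"},"rot":{"type":"array"},"hand":{"type":"array"},"newtons":{"type":"number"}},"required":["delta_pos","rot","hand"]}

```bash
mkdir -p pics; ls; cat > h.py <<'E'
import numpy as np, cv2
from workcell import env, viewer, spotter
from scipy.spatial.transform import Rotation as Ro
def cam(p, st=None):
    if 'R' in p and p.get('R') is not None: return np.array(p['R']),np.array(p['t']).ravel()
    M=np.array(p['mount']); T=np.eye(4); T[:3,:3]=Ro.from_euler('xyz',st['ee_rot'],degrees=True).as_matrix(); T[:3,3]=st['ee_pos']
    C=np.linalg.inv(T@M); return C[:3,:3],C[:3,3]
def shot(name):
    st=env.state(); p=viewer.grab_frame(name); R,t=cam(p,st); return p,R,t
def und(p,uv):
    K=np.array(p['camera_matrix']); d=np.array([[(u-K[0,2])/K[0,0],(v-K[1,2])/K[1,1]] for u,v in np.atleast_2d(uv)])
    s=d.copy()
    for _ in range(20): s=d/(1+p['k1']*(s**2).sum(1,keepdims=True))
    return s
def toz(p,R,t,uv,z):
    s=und(p,uv); r=np.c_[s,np.ones(len(s))]@R; c=-R.T@t
    return c+r*((z-c[2])/r[:,2])[:,None]
def proj(p,R,t,X):
    c=np.atleast_2d(X)@R.T+t; s=c[:,:2]/c[:,2:]; s=s*(1+p['k1']*(s**2).sum(1,keepdims=True)); K=np.array(p['camera_matrix'])
    return s*[K[0,0],K[1,1]]+[K[0,2],K[1,2]]
def rect(xy):
    (c,wh,a)=cv2.minAreaRect(np.float32(xy)); 
    if wh[0]<wh[1]: a+=90; wh=wh[::-1]
    return np.round(c,1),np.round(wh,1),round((a+90)%180-90,1)  # a: long-axis direction deg
def save(p,n): cv2.imwrite('pics/'+n,p['pixels'][:,:,::-1])
E
cat > a.py <<'E'
from h import *
print(env.hold_point_z, env.state())
for n in ('top','scene'):
    p,R,t=shot(n); save(p,n+'0.png'); print(n,'cam at',-R.T@t)
    for q,z,h in (('plate',0,14),('pad',14,17),('die_block',0,30),('round_riser',0,50),('square_riser',0,50),('pin_gauge',0,6),('bridge_bar',0,12),('solvent_bottle',0,146),('magnet_dish',0,20),('tape_roll',0,20)):
        L=spotter.landmark_of(p,q); T=spotter.trace(p,q)
        o=[q]
        if L: o+=[round(L[0]['score'],2),np.round(L[0]['position']),np.round(toz(p,R,t,L[0]['position'],z)[0,:2],1)]
        if T:
            ys,xs=np.nonzero(T[0]['mask']); o+=['mask',round(T[0]['score'],2),len(xs)]
            if len(xs): o+=rect(toz(p,R,t,np.c_[xs,ys],h)[:,:2])
        print(*o)
E
python3 a.py
```

```text
pics
18.8 {'time_s': 0.0, 'qpos': array([ 6.40563467e+01,  1.83541156e+01,  8.97052798e+01, -2.00879714e-04,
        7.20430429e+01, -1.14565850e+00]), 'qvel': array([ 0.10174704,  0.08330466,  0.07620631, -0.10016215, -0.05619244,
        0.07125329]), 'effort': array([-1.25843559e-03, -4.12445927e+01, -2.31978571e+01,  7.27015338e-02,
        4.52915090e-02, -1.28211072e-04]), 'ee_pos': array([240.95068471, 521.54161673, 213.10309667]), 'ee_rot': array([-1.79897578e+02, -1.85722374e-03,  1.55202066e+02]), 'force': array([-0.66674193,  1.25783095, -0.40559105]), 'torque': array([ 0.03792536, -0.00773921,  0.0377382 ]), 'gripper_force': 0.0, 'gripper_width': 91.17218444799195}
top cam at [ 484.41249698    6.38953153 1297.95056569]
plate 0.58 [179. 204.] [532.  225.2] mask 0.9 5506 [538.2 226.1] [259.4 159.3] 86.2
pad 0.8 [177. 194.] [555.8 228.6] mask 0.74 376 [552.7 238.4] [61.7 43.3] 86.9
die_block 0.66 [324. 243.] [ 435.4 -162.6] mask 0.64 200 [ 431.5 -167.3] [49.9 27.7] 86.1
round_riser 0.74 [208. 127.] [739.  154.8] mask 0.43 171 [ 502.4 -314.5] [38.6 30.6] -88.8
square_riser 0.
[... 726 characters left out ...]
367.4  78.3] mask 0.7 482 [ 418.8 -185.8] [103.2  50.4] 54.4
round_riser 0.95 [326. 259.] [ 506.4 -327.4] mask 0.76 422 [ 477.6 -345.6] [104.9  29.8] 43.9
square_riser 0.84 [287. 230.] [ 527.6 -185.1] mask 0.87 412 [ 504.9 -215.3] [115.8  36.9] 46.2
pin_gauge 0.53 [280. 264.] [ 425.1 -280.3] mask 0.64 230 [ 428.8 -271.2] [84.8 25.5] -3.1
bridge_bar 0.65 [238. 216.] [480.9 -56.8] mask 0.86 533 [467.7 -71.3] [176.5  42.5] -82.5
solvent_bottle 0.73 [239. 156.] [729.4 283.2] mask 0.89 742 [610.7 118.5] [425.6  49.6] 53.4
magnet_dish 0.65 [266. 163.] [755.8 173.2] mask 0.74 353 [726.3 150.7] [124.5  88.6] 39.7
tape_roll 0.64 [170. 210.] [368.6  79.5] mask 0.86 407 [360.   56.5] [100.8  63.2] 63.3
```

```bash
python3 -c "
import cv2
a=cv2.imread('pics/top0.png');cv2.imwrite('pics/t0.png',cv2.resize(a[90:300,120:400],None,fx=2.8,fy=2.8,interpolation=cv2.INTER_CUBIC))"
```

```text
(no output)
```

View pics/t0.png

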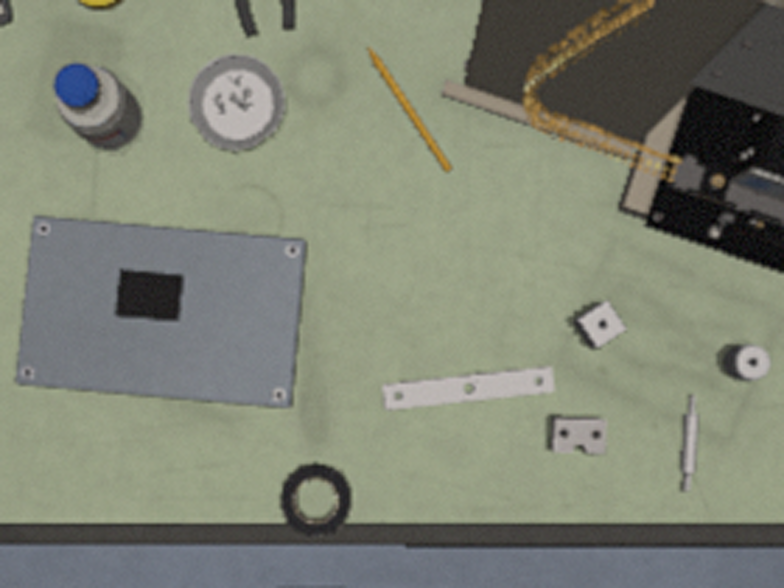

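The top view shows the plate at the left with its pad at crop (150,295). Square riser is at (602,325), round riser at (750,362), die at (578,434), pin gauge at (690,443) and bar at (468,388). The networks' positions for most of these agree with the picture.

Call:
apply_moves(
  delta_pos=[
    [0.15,-0.3,0.05],
    [0.3,-0.6,0.1],
    [0.45,-0.9,0.1],
  ],
  rot=[
    [0,0,-0.07],
    [0,0,-0.14],
    [0,0,-0.2],
  ],
  hand=[1,1,1],
)

```text
time_s: 2.35
ee_pos: [295.7, 413.6, 226.8]
ee_rot: [179.9, 0.0, 137.8]
force: [1.3, 0.5, 0.7]
gripper_width: 91.1
gripper_force: 0.0
```

Call:
apply_moves(
  delta_pos=[
    [0.15,-0.3,0.03],
    [0.3,-0.6,0.06],
    [0.45,-0.9,0.1],
  ],
  rot=[
    [0,0,-0.07],
    [0,0,-0.14],
    [0,0,-0.2],
  ],
  hand=[1,1,1],
)

```text
time_s: 2.6
ee_pos: [349.5, 304.2, 238.1]
ee_rot: [180.0, 0.0, 120.6]
force: [1.3, 1.4, -0.4]
gripper_width: 91.3
gripper_force: 0.0
```

Call:
apply_moves(
  delta_pos=[
    [0.15,-0.3,0.03],
    [0.3,-0.6,0.06],
    [0.45,-0.9,0.1],
  ],
  rot=[
    [0,0,-0.07],
    [0,0,-0.14],
    [0,0,-0.2],
  ],
  hand=[1,1,1],
)

```text
time_s: 2.85
ee_pos: [403.5, 196.1, 250.3]
ee_rot: [180.0, -0.0, 103.4]
force: [0.1, -0.6, -1.0]
gripper_width: 91.4
gripper_force: 0.0
```

Call:
apply_moves(
  delta_pos=[
    [0.15,-0.3,0.03],
    [0.3,-0.6,0.06],
    [0.4,-0.9,0.1],
  ],
  rot=[
    [0,0,-0.07],
    [0,0,-0.14],
    [0,0,-0.2],
  ],
  hand=[1,1,1],
)

```text
time_s: 3.1
ee_pos: [452.2, 88.0, 262.2]
ee_rot: [179.9, -0.0, 86.1]
force: [1.4, 0.3, -0.3]
gripper_width: 91.4
gripper_force: 0.0
```

Call:
apply_moves(
  delta_pos=[
    [0,-0.3,0],
    [0,-0.6,0],
    [0,-0.9,0],
  ],
  rot=[
    [0,0,0],
    [0,0,0],
    [0,0,0],
  ],
  hand=[1,1,1],
)

```text
time_s: 3.35
ee_pos: [451.1, -19.8, 262.1]
ee_rot: [180.0, -0.0, 86.4]
force: [0.4, 0.2, 0.0]
gripper_width: 91.3
gripper_force: 0.0
```

Call:
apply_moves(
  delta_pos=[
    [0,-0.3,0],
    [0,-0.6,0],
    [0,-0.9,0],
    [0,-0.9,0],
  ],
  rot=[
    [0,0,0],
    [0,0,0],
    [0,0,0],
    [0,0,0],
  ],
  hand=[1,1,1,1],
)

```text
time_s: 3.68
ee_pos: [451.1, -131.4, 262.0]
ee_rot: [180.0, 0.2, 86.1]
force: [-0.5, 0.8, -0.2]
gripper_width: 91.5
gripper_force: 0.0
```

```bash
cat > look.py <<'E'
from h import *
import sys
Z={'plate':(0,14),'pad':(14,17),'die_block':(0,30),'round_riser':(0,50),'square_riser':(0,50),'pin_gauge':(0,8),'bridge_bar':(0,12)}
def look(cam,name,qs,dz=0):
    p,R,t=shot(cam); img=p['pixels'].copy()
    print(cam,'cam',np.round(-R.T@t))
    for q in qs:
        z,h=Z[q]; L=spotter.landmark_of(p,q); T=spotter.trace(p,q); o=[q]
        if L: o+=[round(L[0]['score'],2),np.round(L[0]['position']),np.round(toz(p,R,t,L[0]['position'],z+dz)[0,:2],1)]
        if T:
            m=T[0]['mask'].astype(np.uint8); ys,xs=np.nonzero(m); o+=['mask',round(T[0]['score'],2),len(xs),np.round(T[0]['box'])]
            if len(xs):
                o+=rect(toz(p,R,t,np.c_[xs,ys],h+dz)[:,:2])
                c,_=cv2.findContours(m,0,2); cv2.drawContours(img,c,-1,(255,0,0),1)
        print(*o)
    cv2.imwrite('pics/'+name,cv2.resize(img[:,:,::-1],(768,576)))
    return p,R,t
if __name__=='__main__': look(sys.argv[1],sys.argv[2],sys.argv[3].split(','),float(sys.argv[4]) if len(sys.argv)>4 else 0)
E
python3 look.py wrist w1.png die_block,round_riser,square_riser,pin_gauge,bridge_bar
```

```text
wrist cam [456. -59. 431.]
die_block 0.77 [244. 186.] [ 431.8 -163.6] mask 0.7 965 [246. 191.  31.  41.] [ 434.5 -161.1] [53.5 32.3] 86.1
round_riser 0.94 [299. 277.] [ 503.5 -310.2]
square_riser 0.68 [317. 194.] [ 533.5 -182.4] mask 0.57 828 [325. 201.  36.  40.] [ 532.8 -174.5] [46.2 31. ] -58.7
pin_gauge 0.53 [249. 256.] [ 431.5 -271. ]
bridge_bar mask 0.64 2402 [270. 102.  41. 128.] [475.6 -61.1] [159.9  25.5] -82.7
```

View pics/w1.png

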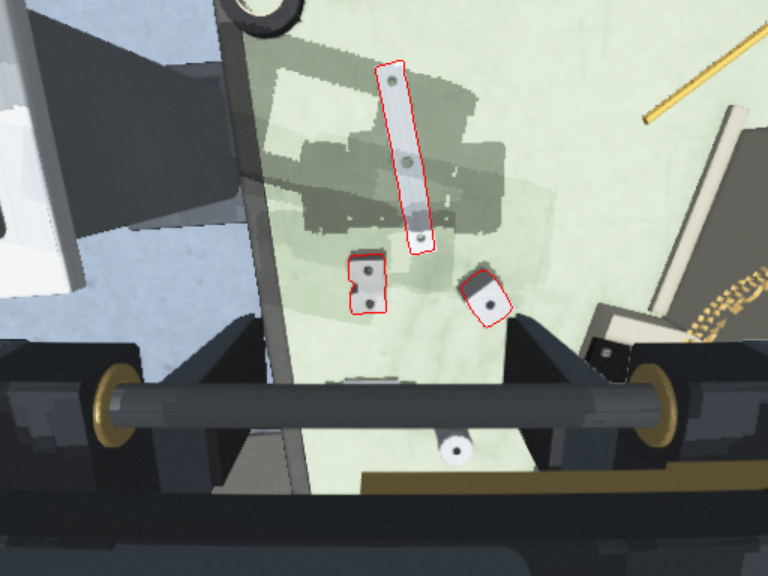

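Wrist view shows the die bolts at (369,270) and (370,304), square riser hole (490,305), round riser hole (456,451) and bar holes (392,80), (407,162), (421,238), all in 768-wide view pixels. The gauge is hidden behind the gripper. I'll triangulate from these features.

```bash
python3 - <<'E'
from h import *
p,R,t=shot('wrist')
for n,uv,z in (('bolt',(369,270),33),('bolt',(370,304),33),('sq',(490,305),50),('rd',(456.5,451),50),('bar',(392,80),12),('bar',(407,162),12),('bar',(421,238),12),('sqfaceA',(485,326),50),('sqB',(512,309),50)):
    print(n,np.round(toz(p,R,t,np.array(uv)/1.5,z)[0],1))
# same features from fixed top camera (crop coords)
p,R,t=shot('top')
for n,uv,z in (('bolt',(564,433),33),('bolt',(596,434),33),('sq',(602.5,324),50),('rd',(752,362),50),('bar',(398,396),12),('bar',(469,388),12),('bar',(539,381),12),('pin',(690,397),6),('pin',(685,490),6)):
    print(n,np.round(toz(p,R,t,np.array(uv)/2.8+[120,90],z)[0],1))
E
```

```text
bolt [ 437.7 -141.4   33. ]
bolt [ 436.5 -171.5   33. ]
sq [ 536.7 -173.4   50. ]
rd [ 506.1 -310.1   50. ]
bar [466.2  11.2  12. ]
bar [475.2 -54.5  12. ]
bar [ 484.3 -120.    12. ]
sqfaceA [ 532.4 -191.6   50. ]
sqB [ 555.1 -178.    50. ]
bolt [ 433.1 -151.4   33. ]
bolt [ 432.8 -180.9   33. ]
sq [ 533.4 -183.2   50. ]
rd [ 501.8 -319.8   50. ]
bar [463.3   1.9  12. ]
bar [472.2 -64.5  12. ]
bar [ 480.2 -130.    12. ]
pin [ 468.2 -273.     6. ]
pin [ 381.3 -268.8    6. ]
```

```bash
python3 - <<'E'
from h import *
for i in range(3):
    s=env.state(); print(s['time_s'],s['ee_pos'],s['ee_rot'],np.abs(s['qvel']).max())
    p,R,t=shot('wrist'); q,Q,u=shot('top')
    for n,z,h in (('bridge_bar',0,12),('square_riser',0,50),('die_block',0,30)):
        for a in ((p,R,t),(q,Q,u)):
            T=spotter.trace(a[0],n)
            if T:
                ys,xs=np.nonzero(T[0]['mask']); print(n,*rect(toz(*a,np.c_[xs,ys],h)[:,:2]))
E
```

```text
4.3333 [ 451.24259677 -125.57814215  262.01618531] [1.79988345e+02 1.87420739e-04 8.64954615e+01] 0.2560611621480717
bridge_bar [ 539.4 -185.9] [52.6 34.9] -55.3
bridge_bar [470.  -59.8] [147.2  30.5] -79.1
square_riser [ 531.6 -174.1] [47.2 32.7] -53.5
die_block [ 434.3 -160.5] [55.7 31.8] 88.7
4.7333 [ 451.1541076  -126.0609159   261.97593177] [ 1.79995033e+02 -6.74702934e-04  8.64378591e+01] 0.03526260646552702
bridge_bar [475.5 -61.6] [160.1  26.4] -82.8
bridge_bar [471.  -58.2] [150.   26.4] -82.3
square_riser [ 532.1 -174.5] [46.6 31.1] -55.3
square_riser [368.9  73.7] [62.7 60.8] 1.2
die_block [552.2 235.3] [58.8 42.9] 86.1
5.1333 [ 451.15353326 -126.01855632  261.97347091] [ 1.79995358e+02 -2.46057612e-03  8.64424848e+01] 0.05784649167257857
bridge_bar [475.  -61.4] [158.5  25.3] -82.5
bridge_bar [473.3 -59.3] [146.4  26.9] -82.4
square_riser [ 531.8 -174.7] [45.6 31.4] -56.3
die_block [ 434.8 -160.9] [53.2 33.2] 88.8
```

The first picture caught the arm still settling. Allowing for that, the wrist and top cameras agree to about 4 mm, which is enough for the die: (434,-164).

Call:
apply_moves(
  delta_pos=[
    [-0.05,-0.1,-0.25],
    [-0.1,-0.2,-0.5],
    [-0.14,-0.32,-0.75],
    [-0.14,-0.32,-0.9],
  ],
  rot=[
    [0,0,0],
    [0,0,0],
    [0,0,0],
    [0,0,0],
  ],
  hand=[0.57,0.57,0.57,0.57],
  newtons=40,
)

```text
time_s: 5.87
ee_pos: [432.3, -165.4, 151.4]
ee_rot: [-179.8, -0.0, 86.4]
force: [-0.8, -1.1, -0.3]
gripper_width: 67.4
gripper_force: 0.0
```

Call:
apply_moves(
  delta_pos=[
    [0,0,-0.2],
    [0,0,-0.4],
    [0,0,-0.55],
    [0,0,-0.6],
    [0,0,-0.6],
  ],
  rot=[
    [0,0,0],
    [0,0,0],
    [0,0,0],
    [0,0,0],
    [0,0,0],
  ],
  hand=[0.57,0.57,0.57,0.57,0.57],
)

```text
time_s: 6.28
ee_pos: [433.4, -164.0, 80.8]
ee_rot: [-179.8, -0.1, 86.4]
force: [-1.0, 0.3, 0.5]
gripper_width: 51.9
gripper_force: 0.0
```

Call:
apply_moves(
  delta_pos=[
    [0,0,-0.2],
    [0,0,-0.4],
    [0,0,-0.55],
    [0,0,-0.63],
    [0,0,-0.63],
  ],
  rot=[
    [0,0,0],
    [0,0,0],
    [0,0,0],
    [0,0,0],
    [0,0,0],
  ],
  hand=[0.57,0.57,0.57,0.57,0.57],
)

```text
time_s: 6.7
ee_pos: [434.2, -164.3, 5.8]
ee_rot: [-179.9, -0.0, 86.5]
force: [0.3, -0.6, -0.3]
gripper_width: 51.9
gripper_force: 0.0
```

Call:
apply_moves(
  delta_pos=[
    [0,0,0],
    [0,0,0],
    [0,0,0],
    [0,0,0],
    [0,0,0],
    [0,0,0],
    [0,0,0],
    [0,0,0],
  ],
  rot=[
    [0,0,0],
    [0,0,0],
    [0,0,0],
    [0,0,0],
    [0,0,0],
    [0,0,0],
    [0,0,0],
    [0,0,0],
  ],
  hand=[0,0,0,0,0,0,0,0],
)

```text
time_s: 7.37
ee_pos: [434.6, -164.5, 7.5]
ee_rot: [179.9, 0.0, 86.5]
force: [-2.3, 0.4, 5.7]
gripper_width: 32.0
gripper_force: 40.0
```

Call:
apply_moves(
  delta_pos=[
    [0,0,0.15],
    [0,0,0.35],
    [0,0,0.6],
    [0,0,0.8],
  ],
  rot=[
    [0,0,0],
    [0,0,0],
    [0,0,0],
    [0,0,0],
  ],
  hand=[0,0,0,0],
)

```text
time_s: 7.7
ee_pos: [434.5, -164.4, 104.1]
ee_rot: [179.9, 0.0, 86.4]
force: [-0.0, 0.3, -3.4]
gripper_width: 31.3
gripper_force: 40.0
```

Call:
apply_moves(
  delta_pos=[
    [0.08,0.2,0.2],
    [0.16,0.45,0.4],
    [0.25,0.7,0.6],
    [0.25,0.92,0.8],
  ],
  rot=[
    [0,0,0],
    [0,0,0],
    [0,0,0],
    [0,0,0],
  ],
  hand=[0,0,0,0],
)

```text
time_s: 8.03
ee_pos: [465.8, -52.5, 199.9]
ee_rot: [179.8, -0.0, 86.4]
force: [1.9, 0.1, -2.6]
gripper_width: 31.6
gripper_force: 40.0
```

Call:
apply_moves(
  delta_pos=[
    [0.08,0.3,0],
    [0.16,0.6,0],
    [0.25,0.92,0],
  ],
  rot=[
    [0,0,0],
    [0,0,0],
    [0,0,0],
  ],
  hand=[0,0,0],
)

```text
time_s: 8.28
ee_pos: [494.3, 57.8, 199.2]
ee_rot: [179.9, 0.0, 86.4]
force: [0.9, -0.7, -2.5]
gripper_width: 32.1
gripper_force: 40.0
```

Call:
apply_moves(
  delta_pos=[
    [0.08,0.3,0],
    [0.16,0.6,0],
    [0.25,0.92,0],
  ],
  rot=[
    [0,0,0],
    [0,0,0],
    [0,0,0],
  ],
  hand=[0,0,0],
)

```text
time_s: 8.53
ee_pos: [524.0, 168.4, 198.4]
ee_rot: [180.0, 0.0, 86.5]
force: [0.9, 0.5, -3.1]
gripper_width: 31.9
gripper_force: 40.0
```

Call:
apply_moves(
  delta_pos=[
    [0.08,0.3,0],
    [0.16,0.6,0],
    [0.25,0.8,0],
    [0.25,0.9,0],
    [0.25,0.9,0],
    [0.25,0.9,0],
    [0.25,0.9,0],
    [0.25,0.9,0],
  ],
  rot=[
    [0,0,0],
    [0,0,0],
    [0,0,0],
    [0,0,0],
    [0,0,0],
    [0,0,0],
    [0,0,0],
    [0,0,0],
  ],
  hand=[0,0,0,0,0,0,0,0],
)

```text
time_s: 9.2
ee_pos: [554.0, 273.3, 198.5]
ee_rot: [-180.0, 0.0, 86.4]
force: [-0.5, -0.1, -2.4]
gripper_width: 31.7
gripper_force: 40.0
```

```bash
python3 look.py wrist w2.png pad,plate; python3 -c "
from h import *
print(env.state()['ee_pos'],env.state()['gripper_width'])"
```

```text
wrist cam [559. 345. 368.]
pad 0.69 [256. 202.] [552.2 239.7]
plate 0.45 [256. 236.] [548.7 192.4] mask 0.6 16486 [247. 202. 147. 216.] [541.4 230.6] [257.9 160.7] 86.3
[554.40708334 274.1024032  198.65478489] 32.10888262842682
```

View pics/w2.png

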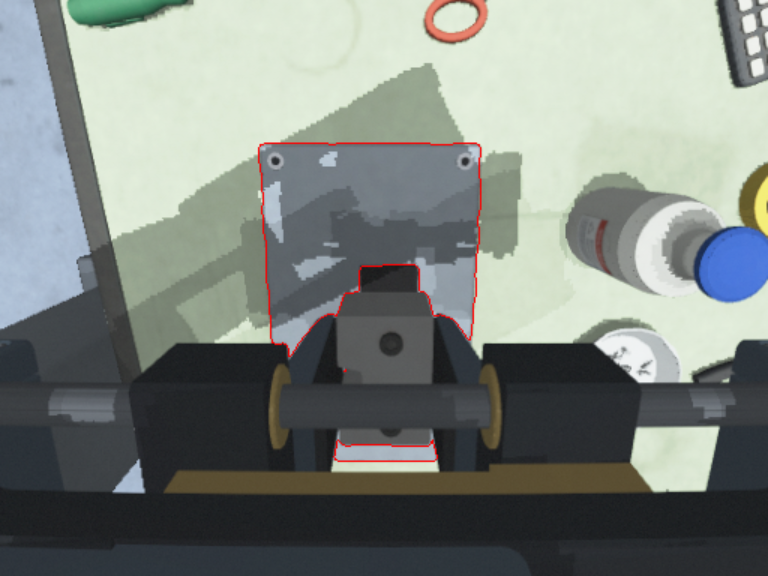

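The pad's far (+y) edge shows at view row 266, columns 360-418. The held die's bolts are at (391,343) and about (390,432).

```bash
python3 - <<'E'
from h import *
p,R,t=shot('wrist'); s=env.state(); print(s['ee_pos'],s['ee_rot'][2])
f=lambda u,v,z: np.round(toz(p,R,t,[u/1.5,v/1.5],z)[0,:2],1)
print('pad edge',f(360.5,266,17),f(418.5,266,17), f(359.5,290,17),f(419,290,17))
z=s['ee_pos'][2]-7+33
print('bolts',f(391,343,z),f(390,432,z))
print('screws',f(275,160,14),f(465,160,14)); print('plate corners',f(259,144,14),f(480,144,14),f(268,290,14),f(475,290,14))
p,R,t=shot('top')
for uv in ((118,270),(182,275),(178,320),(116,316)): print('top pad',np.round(toz(p,R,t,np.array(uv)/2.8+[120,90],17)[0],1))
E
```

```text
[554.41134759 274.25732359 198.60187506] 86.40447730814913
pad edge [536.9 271.9] [580.2 269.2] [534.8 253.5] [579.7 250.7]
bolts [558.  290.2] [555.8 258.2]
screws [481.5 352.5] [617.1 343.9]
plate corners [471.4 364.2] [628.  354.3] [464.6 257.1] [622.6 247.1]
top pad [575.5 267.4  17. ]
top pad [572.1 207.1  17. ]
top pad [529.8 209.4  17. ]
top pad [532.3 267.7  17. ]
```

Wrist camera bias is about +2.5 mm in x (known from the held die), so the pad is at about (554,239.3) with yaw -3.6°. The tool is already aligned.

Call:
apply_moves(
  delta_pos=[
    [0,-0.1,-0.2],
    [0,-0.2,-0.45],
    [0,-0.29,-0.7],
    [0,-0.29,-0.8],
    [0,-0.29,-0.8],
  ],
  rot=[
    [0,0,0],
    [0,0,0],
    [0,0,0],
    [0,0,0],
    [0,0,0],
  ],
  hand=[0,0,0,0,0],
)

```text
time_s: 9.97
ee_pos: [552.0, 238.4, 98.8]
ee_rot: [-179.6, 0.2, 86.4]
force: [-0.8, -0.3, -2.9]
gripper_width: 31.7
gripper_force: 40.0
```

Call:
apply_moves(
  delta_pos=[
    [0,0,-0.2],
    [0,0,-0.4],
    [0,0,-0.5],
    [0,0,-0.57],
    [0,0,-0.61],
    [0,0,-0.63],
    [0,0,-0.63],
    [0,0,-0.63],
  ],
  rot=[
    [0,0,0],
    [0,0,0],
    [0,0,0],
    [0,0,0],
    [0,0,0],
    [0,0,0],
    [0,0,0],
    [0,0,0],
  ],
  hand=[0,0,0,0,0,0,0,0],
)

```text
time_s: 10.63
ee_pos: [555.1, 240.4, 27.8]
ee_rot: [179.9, -0.1, 86.5]
force: [-0.6, 0.0, -2.4]
gripper_width: 32.1
gripper_force: 40.0
```

Call:
apply_moves(
  delta_pos=[
    [0,0,-0.01],
    [0,0,-0.02],
    [0,0,-0.03],
    [0,0,-0.03],
  ],
  rot=[
    [0,0,0],
    [0,0,0],
    [0,0,0],
    [0,0,0],
  ],
  hand=[0,0,0,0],
)

```text
time_s: 10.97
ee_pos: [554.9, 240.2, 24.5]
ee_rot: [179.9, -0.0, 86.4]
force: [-1.1, -0.4, 5.3]
gripper_width: 31.9
gripper_force: 40.0
```

Call:
apply_moves(
  delta_pos=[
    [0,0,0],
    [0,0,0],
    [0,0,0],
    [0,0,0],
    [0,0,0.15],
    [0,0,0.4],
    [0,0,0.7],
    [0,0,1.0],
  ],
  rot=[
    [0,0,0],
    [0,0,0],
    [0,0,0],
    [0,0,0],
    [0,0,0],
    [0,0,0],
    [0,0,0],
    [0,0,0],
  ],
  hand=[0.6,0.6,0.6,0.6,0.6,0.6,0.6,0.6],
)

```text
time_s: 11.63
ee_pos: [553.8, 239.7, 143.8]
ee_rot: [-179.9, 0.1, 86.4]
force: [0.3, 0.1, 0.1]
gripper_width: 54.9
gripper_force: 0.0
```

Call:
apply_moves(
  delta_pos=[
    [0,-0.3,0.15],
    [-0.02,-0.6,0.2],
    [-0.04,-0.88,0.25],
  ],
  rot=[
    [0,0,0.03],
    [0,0,0.06],
    [0,0,0.1],
  ],
  hand=[0.7,0.7,0.7],
)

```text
time_s: 11.88
ee_pos: [550.0, 133.5, 174.7]
ee_rot: [179.8, 0.0, 95.3]
force: [-0.4, -0.5, 0.2]
gripper_width: 63.7
gripper_force: 0.0
```

Call:
apply_moves(
  delta_pos=[
    [0,-0.3,0],
    [-0.02,-0.6,0],
    [-0.04,-0.88,0],
  ],
  rot=[
    [0,0,0.03],
    [0,0,0.06],
    [0,0,0.1],
  ],
  hand=[0.7,0.7,0.7],
)

```text
time_s: 12.13
ee_pos: [544.5, 27.0, 173.3]
ee_rot: [180.0, 0.0, 103.8]
force: [0.8, -0.2, -0.6]
gripper_width: 63.7
gripper_force: 0.0
```

Call:
apply_moves(
  delta_pos=[
    [0,-0.3,0],
    [-0.02,-0.6,0],
    [-0.04,-0.88,0],
  ],
  rot=[
    [0,0,0.03],
    [0,0,0.06],
    [0,0,0.1],
  ],
  hand=[0.7,0.7,0.7],
)

```text
time_s: 12.38
ee_pos: [539.7, -78.7, 173.2]
ee_rot: [180.0, 0.0, 112.4]
force: [-0.1, 0.1, -0.1]
gripper_width: 63.6
gripper_force: 0.0
```

Call:
apply_moves(
  delta_pos=[
    [0,-0.3,0],
    [-0.02,-0.6,0],
    [-0.04,-0.8,0],
    [-0.05,-0.87,0],
    [-0.05,-0.87,0],
    [-0.05,-0.87,0],
  ],
  rot=[
    [0,0,0.03],
    [0,0,0.06],
    [0,0,0.1],
    [0,0,0.1],
    [0,0,0.1],
    [0,0,0.1],
  ],
  hand=[0.7,0.7,0.7,0.7,0.7,0.7],
)

```text
time_s: 12.88
ee_pos: [533.8, -180.7, 173.0]
ee_rot: [180.0, -0.1, 120.7]
force: [0.8, 0.8, 0.2]
gripper_width: 63.6
gripper_force: 0.0
```

Call:
apply_moves(
  delta_pos=[
    [0,0,-0.2],
    [0,0,-0.45],
    [0,0,-0.65],
    [0,0,-0.8],
    [0,0,-0.85],
  ],
  rot=[
    [0,0,0],
    [0,0,0],
    [0,0,0],
    [0,0,0],
    [0,0,0],
  ],
  hand=[0.7,0.7,0.7,0.7,0.7],
)

```text
time_s: 13.3
ee_pos: [532.2, -178.5, 68.3]
ee_rot: [-179.8, -0.3, 120.9]
force: [-0.1, 0.5, -0.5]
gripper_width: 64.2
gripper_force: 0.0
```

Call:
apply_moves(
  delta_pos=[
    [0,0,-0.15],
    [0,0,-0.3],
    [0,0,-0.42],
    [0,0,-0.49],
    [0,0,-0.49],
  ],
  rot=[
    [0,0,0],
    [0,0,0],
    [0,0,0],
    [0,0,0],
    [0,0,0],
  ],
  hand=[0.7,0.7,0.7,0.7,0.7],
)

```text
time_s: 13.72
ee_pos: [533.4, -179.9, 11.3]
ee_rot: [-179.9, -0.1, 120.9]
force: [-1.2, -0.3, 0.4]
gripper_width: 64.0
gripper_force: 0.0
```

Call:
apply_moves(
  delta_pos=[
    [0,0,0],
    [0,0,0],
    [0,0,0],
    [0,0,0],
    [0,0,0],
    [0,0,0],
    [0,0,0],
    [0,0,0],
  ],
  rot=[
    [0,0,0],
    [0,0,0],
    [0,0,0],
    [0,0,0],
    [0,0,0],
    [0,0,0],
    [0,0,0],
    [0,0,0],
  ],
  hand=[0,0,0,0,0,0,0,0],
)

```text
time_s: 14.38
ee_pos: [534.8, -181.4, 13.1]
ee_rot: [179.9, 0.1, 120.8]
force: [0.2, 0.8, 6.0]
gripper_width: 32.0
gripper_force: 40.0
```

Call:
apply_moves(
  delta_pos=[
    [0,0,0.15],
    [0,0,0.4],
    [0,0,0.7],
    [0,0,1.0],
  ],
  rot=[
    [0,0,0],
    [0,0,0],
    [0,0,0],
    [0,0,0],
  ],
  hand=[0,0,0,0],
)

```text
time_s: 14.72
ee_pos: [532.3, -180.8, 132.2]
ee_rot: [-179.8, -0.2, 120.8]
force: [1.4, -0.8, -2.5]
gripper_width: 32.1
gripper_force: 40.0
```

Call:
apply_moves(
  delta_pos=[
    [0,0.25,0.15],
    [0.02,0.55,0.25],
    [0.03,0.9,0.35],
  ],
  rot=[
    [0,0,-0.03],
    [0,0,-0.07],
    [0,0,-0.1],
  ],
  hand=[0,0,0],
)

```text
time_s: 14.97
ee_pos: [537.1, -75.1, 174.4]
ee_rot: [-180.0, 0.0, 111.9]
force: [1.6, -0.1, -1.6]
gripper_width: 31.6
gripper_force: 40.0
```

Call:
apply_moves(
  delta_pos=[
    [0,0.3,0],
    [0.02,0.6,0],
    [0.05,0.9,0],
  ],
  rot=[
    [0,0,-0.05],
    [0,0,-0.1],
    [0,0,-0.15],
  ],
  hand=[0,0,0],
)

```text
time_s: 15.22
ee_pos: [542.1, 34.3, 173.3]
ee_rot: [-179.9, -0.0, 99.1]
force: [1.8, 0.4, -2.6]
gripper_width: 31.6
gripper_force: 40.0
```

Call:
apply_moves(
  delta_pos=[
    [0,0.3,0],
    [0.02,0.6,0],
    [0.05,0.9,0],
    [0.05,1.0,0],
    [0.05,1.0,0],
    [0.05,1.0,0],
  ],
  rot=[
    [0,0,-0.05],
    [0,0,-0.1],
    [0,0,-0.15],
    [0,0,-0.15],
    [0,0,-0.15],
    [0,0,-0.15],
  ],
  hand=[0,0,0,0,0,0],
)

```text
time_s: 15.72
ee_pos: [548.6, 152.7, 172.8]
ee_rot: [-179.9, 0.1, 86.6]
force: [-0.0, -0.6, -2.8]
gripper_width: 31.7
gripper_force: 40.0
```

```bash
python3 look.py wrist w3.png die_block,plate,pad; python3 -c "
from h import *
print(env.state()['ee_pos'],env.state()['ee_rot'],env.state()['gripper_width'])"
```

```text
wrist cam [554. 225. 342.]
die_block 0.84 [258.  91.] [556.3 241.1] mask 0.95 1948 [260.  89.  39.  58.] [555.6 241. ] [50.5 33.5] 85.9
plate 0.89 [243. 104.] [539.7 229.4]
pad 0.62 [257.  90.] [554.4 241.1] mask 0.87 612 [259.  92.  47.  64.] [555.7 239.7] [59.4 42.5] 84.6
[549.54358969 151.81148448 173.86751471] [1.79996350e+02 7.95634234e-03 8.63673873e+01] 31.71074857340648
```

View pics/w3.png

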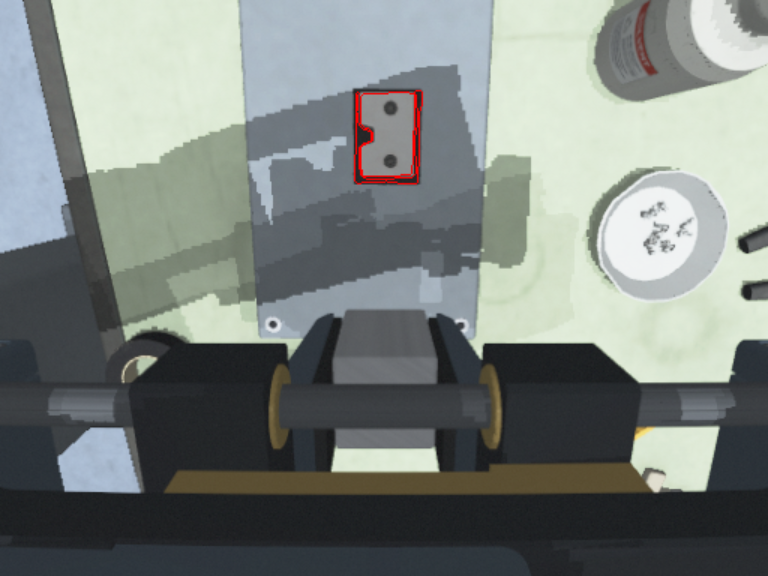

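The die sits centred on the pad, about 1-2 mm off and square. Now I'll place the square riser.

Call:
apply_moves(
  delta_pos=[
    [0,0.1,-0.2],
    [0,0.23,-0.45],
    [0,0.23,-0.65],
    [0,0.23,-0.8],
    [0,0.23,-0.8],
  ],
  rot=[
    [0,0,0],
    [0,0,0],
    [0,0,0],
    [0,0,0],
    [0,0,0],
  ],
  hand=[0,0,0,0,0],
)

```text
time_s: 16.48
ee_pos: [546.6, 179.3, 74.0]
ee_rot: [-179.5, 0.2, 86.4]
force: [-1.3, 0.4, -3.3]
gripper_width: 31.8
gripper_force: 40.0
```

Call:
apply_moves(
  delta_pos=[
    [0,0,-0.1],
    [0,0,-0.2],
    [0,0,-0.3],
    [0,0,-0.36],
    [0,0,-0.39],
    [0,0,-0.4],
    [0,0,-0.4],
    [0,0,-0.4],
  ],
  rot=[
    [0,0,0],
    [0,0,0],
    [0,0,0],
    [0,0,0],
    [0,0,0],
    [0,0,0],
    [0,0,0],
    [0,0,0],
  ],
  hand=[0,0,0,0,0,0,0,0],
)

```text
time_s: 17.15
ee_pos: [550.1, 180.6, 30.6]
ee_rot: [179.9, -0.0, 86.4]
force: [-0.4, -0.1, -2.6]
gripper_width: 31.7
gripper_force: 40.0
```

Call:
apply_moves(
  delta_pos=[
    [0,0,-0.01],
    [0,0,-0.02],
    [0,0,-0.03],
    [0,0,-0.035],
    [0,0,-0.035],
  ],
  rot=[
    [0,0,0],
    [0,0,0],
    [0,0,0],
    [0,0,0],
    [0,0,0],
  ],
  hand=[0,0,0,0,0],
)

```text
time_s: 17.57
ee_pos: [549.8, 180.6, 27.1]
ee_rot: [179.9, -0.0, 86.5]
force: [-1.3, -0.2, 6.6]
gripper_width: 32.1
gripper_force: 40.0
```

Call:
apply_moves(
  delta_pos=[
    [0,0,0],
    [0,0,0],
    [0,0,0],
    [0,0,0],
    [0,0,0.15],
    [0,0,0.4],
    [0,0,0.7],
    [0,0,1.0],
  ],
  rot=[
    [0,0,0],
    [0,0,0],
    [0,0,0],
    [0,0,0],
    [0,0,0],
    [0,0,0],
    [0,0,0],
    [0,0,0],
  ],
  hand=[0.6,0.6,0.6,0.6,0.6,0.6,0.6,0.6],
)

```text
time_s: 18.23
ee_pos: [548.9, 180.2, 146.2]
ee_rot: [-179.9, 0.0, 86.4]
force: [0.4, 0.4, 0.2]
gripper_width: 54.7
gripper_force: 0.0
```

```bash
python3 -c "
import cv2,numpy as np
a=cv2.imread('pics/top0.png')[60:310,300:512];b=cv2.imread('pics/scene0.png')[120:320,200:460]
cv2.imwrite('pics/m.png',np.hstack([cv2.resize(a,(390,460)),cv2.resize(b,(410,315)) if 0 else cv2.copyMakeBorder(cv2.resize(b,(410,315)),0,145,0,0,0)]))"
```

```text
(no output)
```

View pics/m.png

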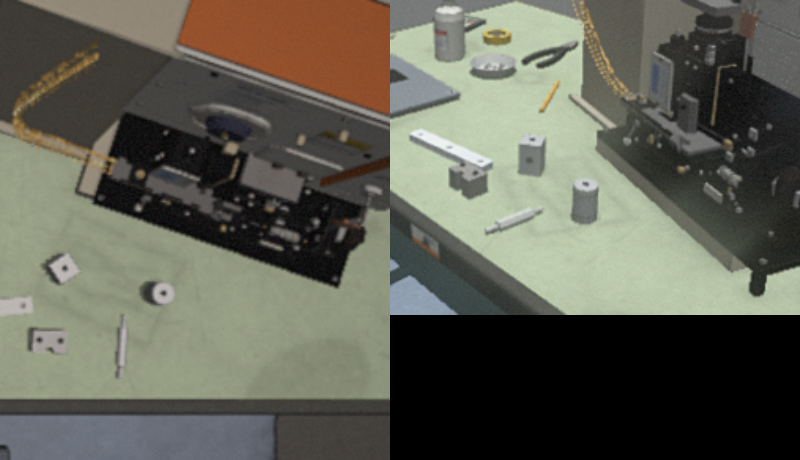

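Left: the machine's base edge lies about 97 mm beyond the round riser, and the scene view shows tall parts on it. So I'll grip the round riser closing along y, which keeps the body clear.

Call:
apply_moves(
  delta_pos=[
    [-0.03,-0.25,0.1],
    [-0.06,-0.55,0.2],
    [-0.1,-0.83,0.25],
  ],
  rot=[
    [0,0,-0.07],
    [0,0,-0.14],
    [0,0,-0.21],
  ],
  hand=[0.75,0.75,0.75],
)

```text
time_s: 18.48
ee_pos: [538.3, 80.1, 177.5]
ee_rot: [179.8, -0.1, 68.2]
force: [0.3, -0.1, 0.2]
gripper_width: 68.0
gripper_force: 0.0
```

Call:
apply_moves(
  delta_pos=[
    [-0.05,-0.28,0],
    [-0.1,-0.55,0],
    [-0.15,-0.83,0],
  ],
  rot=[
    [0,0,-0.07],
    [0,0,-0.15],
    [0,0,-0.23],
  ],
  hand=[0.75,0.75,0.75],
)

```text
time_s: 18.73
ee_pos: [519.0, -20.1, 175.8]
ee_rot: [180.0, -0.0, 48.3]
force: [0.3, -0.5, 0.6]
gripper_width: 68.4
gripper_force: 0.0
```

Call:
apply_moves(
  delta_pos=[
    [-0.05,-0.28,0],
    [-0.1,-0.55,0],
    [-0.14,-0.83,0],
  ],
  rot=[
    [0,0,-0.07],
    [0,0,-0.15],
    [0,0,-0.23],
  ],
  hand=[0.75,0.75,0.75],
)

```text
time_s: 18.98
ee_pos: [502.0, -119.7, 175.6]
ee_rot: [-180.0, 0.0, 28.5]
force: [0.4, 0.4, 0.6]
gripper_width: 68.7
gripper_force: 0.0
```

Call:
apply_moves(
  delta_pos=[
    [0,-0.25,0],
    [0,-0.45,0],
    [0,-0.65,0],
    [0,-0.7,0],
    [0,-0.7,0],
    [0,-0.7,0],
    [0,-0.7,0],
    [0,-0.7,0],
  ],
  rot=[
    [0,0,-0.07],
    [0,0,-0.15],
    [0,0,-0.22],
    [0,0,-0.3],
    [0,0,-0.377],
    [0,0,-0.377],
    [0,0,-0.377],
    [0,0,-0.377],
  ],
  hand=[0.75,0.75,0.75,0.75,0.75,0.75,0.75,0.75],
)

```text
time_s: 19.65
ee_pos: [502.6, -202.0, 175.5]
ee_rot: [-180.0, 0.0, -3.4]
force: [-0.3, -0.1, -1.1]
gripper_width: 68.5
gripper_force: 0.0
```

```bash
python3 look.py wrist w4.png round_riser,pin_gauge; python3 -c "
from h import *
print(env.state()['ee_pos'],env.state()['ee_rot'],env.state()['gripper_width'])"
```

```text
wrist cam [ 575. -206.  345.]
round_riser mask 0.81 1392 [370. 173.  49.  40.] [ 509.4 -311.3] [47.8 32.7] 49.2
pin_gauge 0.58 [317. 237.] [ 426.4 -267.7] mask 0.67 101 [321. 227.  12.  50.] [ 442.2 -266.6] [65.1  7.7] -11.5
[ 502.7809311  -202.02822143  175.67672884] [ 1.79992251e+02 -4.01892463e-03 -3.46075809e+00] 68.3356152707634
```

View pics/w4.png

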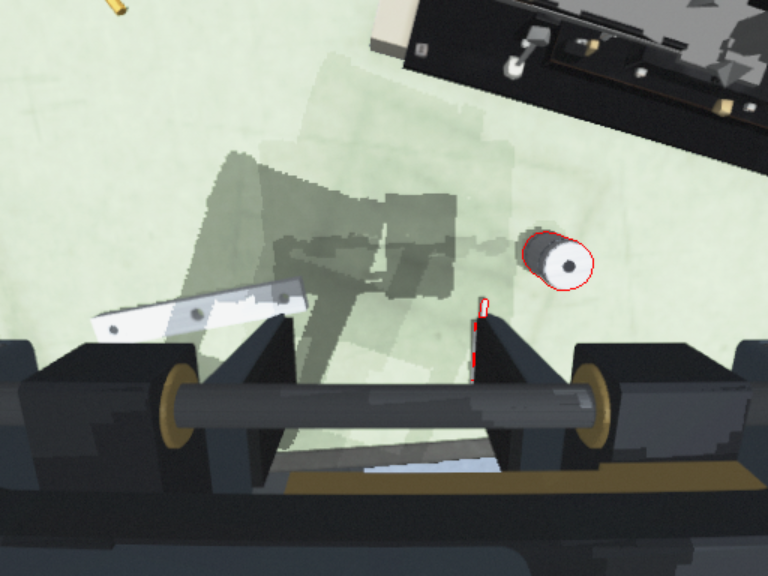

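The round riser's top hole is at view (569,266), and the gauge's far tip is at (484,298). The machine edge is well clear.

```bash
python3 - <<'E'
from h import *
p,R,t=shot('wrist')
for n,uv,z in (('rd',(569,266),50),('pin tip',(484,298),6),('bar',(197,314),12),('bar',(113,329),12),('bar',(284,299),12)):
    print(n,np.round(toz(p,R,t,np.array(uv)/1.5,z)[0],1))
E
```

```text
rd [ 504.7 -318.6   50. ]
pin tip [ 473.7 -273.3    6. ]
bar [475.8 -62.5  12. ]
bar [467.9   2.8  12. ]
bar [ 483.4 -127.8   12. ]
```

Call:
apply_moves(
  delta_pos=[
    [0,-0.3,0],
    [0,-0.6,-0.05],
    [0.01,-0.85,-0.15],
    [0.01,-0.965,-0.3],
    [0.01,-0.965,-0.45],
    [0.01,-0.965,-0.55],
  ],
  rot=[
    [0,0,0],
    [0,0,0],
    [0,0,0],
    [0,0,0],
    [0,0,0],
    [0,0,0],
  ],
  hand=[0.75,0.75,0.75,0.75,0.75,0.75],
)

```text
time_s: 20.45
ee_pos: [503.1, -318.9, 107.7]
ee_rot: [-179.9, 0.1, -3.6]
force: [-0.3, 0.1, 0.1]
gripper_width: 68.3
gripper_force: 0.0
```

Call:
apply_moves(
  delta_pos=[
    [0,0,-0.2],
    [0,0,-0.45],
    [0,0,-0.65],
    [0,0,-0.77],
    [0,0,-0.81],
    [0,0,-0.81],
  ],
  rot=[
    [0,0,0],
    [0,0,0],
    [0,0,0],
    [0,0,0],
    [0,0,0],
    [0,0,0],
  ],
  hand=[0.75,0.75,0.75,0.75,0.75,0.75],
)

```text
time_s: 20.95
ee_pos: [503.3, -317.6, 11.2]
ee_rot: [-179.9, 0.1, -3.5]
force: [0.6, 0.1, 0.7]
gripper_width: 68.6
gripper_force: 0.0
```

Call:
apply_moves(
  delta_pos=[
    [0,0,0],
    [0,0,0],
    [0,0,0],
    [0,0,0],
    [0,0,0],
    [0,0,0],
    [0,0,0],
    [0,0,0],
  ],
  rot=[
    [0,0,0],
    [0,0,0],
    [0,0,0],
    [0,0,0],
    [0,0,0],
    [0,0,0],
    [0,0,0],
    [0,0,0],
  ],
  hand=[0,0,0,0,0,0,0,0],
)

```text
time_s: 21.62
ee_pos: [504.2, -318.4, 12.9]
ee_rot: [180.0, -0.0, -3.5]
force: [-0.1, -0.1, 2.9]
gripper_width: 30.5
gripper_force: 40.0
```

Call:
apply_moves(
  delta_pos=[
    [0,0,0.15],
    [0,0,0.4],
    [0,0,0.7],
    [0,0,1.0],
  ],
  rot=[
    [0,0,0],
    [0,0,0],
    [0,0,0],
    [0,0,0],
  ],
  hand=[0,0,0,0],
)

```text
time_s: 21.95
ee_pos: [502.9, -317.4, 132.3]
ee_rot: [-179.9, 0.2, -3.5]
force: [0.1, -0.2, -2.2]
gripper_width: 30.4
gripper_force: 40.0
```

Call:
apply_moves(
  delta_pos=[
    [0,0.25,0.15],
    [0,0.55,0.3],
    [0,0.86,0.4],
  ],
  rot=[
    [0,0,0.03],
    [0,0,0.07],
    [0,0,0.1],
  ],
  hand=[0,0,0],
)

```text
time_s: 22.2
ee_pos: [504.0, -214.4, 181.8]
ee_rot: [180.0, -0.1, 5.1]
force: [0.6, 0.9, -2.2]
gripper_width: 30.2
gripper_force: 40.0
```

Call:
apply_moves(
  delta_pos=[
    [0,0.3,0],
    [0,0.58,0],
    [0,0.86,0],
  ],
  rot=[
    [0,0,0.07],
    [0,0,0.14],
    [0,0,0.2],
  ],
  hand=[0,0,0],
)

```text
time_s: 22.45
ee_pos: [503.1, -109.9, 180.1]
ee_rot: [-180.0, 0.0, 22.5]
force: [1.2, 0.2, -1.9]
gripper_width: 30.6
gripper_force: 40.0
```

Call:
apply_moves(
  delta_pos=[
    [0.03,0.3,0],
    [0.06,0.58,0],
    [0.1,0.86,0],
  ],
  rot=[
    [0,0,0.07],
    [0,0,0.14],
    [0,0,0.2],
  ],
  hand=[0,0,0],
)

```text
time_s: 22.7
ee_pos: [514.9, -6.8, 179.9]
ee_rot: [-179.9, 0.1, 39.7]
force: [1.1, -1.1, -1.5]
gripper_width: 30.4
gripper_force: 40.0
```

Call:
apply_moves(
  delta_pos=[
    [0.03,0.3,0],
    [0.06,0.58,0],
    [0.1,0.86,0],
  ],
  rot=[
    [0,0,0.07],
    [0,0,0.14],
    [0,0,0.2],
  ],
  hand=[0,0,0],
)

```text
time_s: 22.95
ee_pos: [527.0, 96.4, 179.8]
ee_rot: [-179.9, 0.1, 56.9]
force: [0.3, 0.0, -3.4]
gripper_width: 30.2
gripper_force: 40.0
```

Call:
apply_moves(
  delta_pos=[
    [0.03,0.3,0],
    [0.06,0.58,0],
    [0.1,0.86,0],
  ],
  rot=[
    [0,0,0.07],
    [0,0,0.14],
    [0,0,0.2],
  ],
  hand=[0,0,0],
)

```text
time_s: 23.2
ee_pos: [539.0, 199.5, 179.6]
ee_rot: [-179.9, 0.1, 74.1]
force: [0.2, 0.3, -2.7]
gripper_width: 30.4
gripper_force: 40.0
```

Call:
apply_moves(
  delta_pos=[
    [0.05,0.3,0],
    [0.1,0.58,0],
    [0.15,0.8,0],
    [0.15,0.84,0],
    [0.15,0.84,0],
    [0.15,0.84,0],
  ],
  rot=[
    [0,0,0.07],
    [0,0,0.147],
    [0,0,0.147],
    [0,0,0.147],
    [0,0,0.147],
    [0,0,0.147],
  ],
  hand=[0,0,0,0,0,0],
)

```text
time_s: 23.7
ee_pos: [557.2, 298.0, 179.4]
ee_rot: [-179.9, 0.1, 86.5]
force: [-0.2, -0.0, -2.9]
gripper_width: 30.7
gripper_force: 40.0
```

Call:
apply_moves(
  delta_pos=[
    [0,0,-0.2],
    [0,0,-0.45],
    [0,0,-0.65],
    [0,0,-0.8],
    [0,0,-0.8],
  ],
  rot=[
    [0,0,0],
    [0,0,0],
    [0,0,0],
    [0,0,0],
    [0,0,0],
  ],
  hand=[0,0,0,0,0],
)

```text
time_s: 24.12
ee_pos: [554.8, 295.3, 80.1]
ee_rot: [-179.5, 0.3, 86.3]
force: [-0.3, 0.3, -3.6]
gripper_width: 30.4
gripper_force: 40.0
```

Call:
apply_moves(
  delta_pos=[
    [0,0,-0.1],
    [0,0,-0.2],
    [0,0,-0.3],
    [0,0,-0.38],
    [0,0,-0.42],
    [0,0,-0.44],
    [0,0,-0.45],
    [0,0,-0.46],
    [0,0,-0.46],
  ],
  rot=[
    [0,0,0],
    [0,0,0],
    [0,0,0],
    [0,0,0],
    [0,0,0],
    [0,0,0],
    [0,0,0],
    [0,0,0],
    [0,0,0],
  ],
  hand=[0,0,0,0,0,0,0,0,0],
)

```text
time_s: 24.87
ee_pos: [558.2, 298.8, 29.5]
ee_rot: [180.0, -0.0, 86.5]
force: [-0.4, -0.3, -3.1]
gripper_width: 30.6
gripper_force: 40.0
```

Call:
apply_moves(
  delta_pos=[
    [0,0,-0.01],
    [0,0,-0.018],
    [0,0,-0.024],
    [0,0,-0.024],
    [0,0,-0.024],
  ],
  rot=[
    [0,0,0],
    [0,0,0],
    [0,0,0],
    [0,0,0],
    [0,0,0],
  ],
  hand=[0,0,0,0,0],
)

```text
time_s: 25.28
ee_pos: [558.1, 298.8, 27.0]
ee_rot: [180.0, -0.0, 86.4]
force: [-1.4, 1.0, 1.8]
gripper_width: 30.3
gripper_force: 40.0
```

Call:
apply_moves(
  delta_pos=[
    [0,0,0],
    [0,0,0],
    [0,0,0],
    [0,0,0],
    [0,0,0.15],
    [0,0,0.4],
    [0,0,0.7],
    [0,0,1.0],
  ],
  rot=[
    [0,0,0],
    [0,0,0],
    [0,0,0],
    [0,0,0],
    [0,0,0],
    [0,0,0],
    [0,0,0],
    [0,0,0],
  ],
  hand=[0.6,0.6,0.6,0.6,0.6,0.6,0.6,0.6],
)

```text
time_s: 25.95
ee_pos: [557.4, 298.4, 147.0]
ee_rot: [-179.9, 0.1, 86.4]
force: [-0.3, -0.4, 0.5]
gripper_width: 54.8
gripper_force: 0.0
```

Call:
apply_moves(
  delta_pos=[
    [-0.07,-0.3,0],
    [-0.15,-0.6,0],
    [-0.22,-0.94,0],
  ],
  rot=[
    [0,0,-0.07],
    [0,0,-0.14],
    [0,0,-0.2],
  ],
  hand=[0.5,0.5,0.5],
)

```text
time_s: 26.2
ee_pos: [531.4, 185.7, 147.0]
ee_rot: [179.9, -0.1, 69.1]
force: [0.3, -0.3, 0.1]
gripper_width: 45.7
gripper_force: 0.0
```

Call:
apply_moves(
  delta_pos=[
    [-0.07,-0.3,0],
    [-0.15,-0.6,0],
    [-0.22,-0.94,0],
  ],
  rot=[
    [0,0,-0.07],
    [0,0,-0.14],
    [0,0,-0.21],
  ],
  hand=[0.5,0.5,0.5],
)

```text
time_s: 26.45
ee_pos: [504.4, 72.0, 146.4]
ee_rot: [180.0, -0.0, 51.0]
force: [1.5, 0.2, 0.7]
gripper_width: 45.4
gripper_force: 0.0
```

Call:
apply_moves(
  delta_pos=[
    [-0.07,-0.3,0],
    [-0.15,-0.6,0],
    [-0.22,-0.94,0],
  ],
  rot=[
    [0,0,-0.07],
    [0,0,-0.14],
    [0,0,-0.21],
  ],
  hand=[0.5,0.5,0.5],
)

```text
time_s: 26.7
ee_pos: [477.9, -41.0, 146.5]
ee_rot: [180.0, -0.0, 32.9]
force: [0.1, -0.3, -0.1]
gripper_width: 45.8
gripper_force: 0.0
```

Call:
apply_moves(
  delta_pos=[
    [-0.07,-0.3,0],
    [-0.15,-0.6,0],
    [-0.22,-0.94,0],
  ],
  rot=[
    [0,0,-0.07],
    [0,0,-0.14],
    [0,0,-0.21],
  ],
  hand=[0.5,0.5,0.5],
)

```text
time_s: 26.95
ee_pos: [451.4, -153.8, 146.5]
ee_rot: [-180.0, -0.0, 14.8]
force: [0.2, -0.7, -0.2]
gripper_width: 45.8
gripper_force: 0.0
```

Call:
apply_moves(
  delta_pos=[
    [-0.07,-0.25,0],
    [-0.15,-0.5,0],
    [-0.2,-0.5,0],
    [-0.2,-0.5,0],
    [-0.2,-0.5,0],
    [-0.2,-0.5,0],
    [-0.2,-0.5,0],
  ],
  rot=[
    [0,0,-0.07],
    [0,0,-0.14],
    [0,0,-0.217],
    [0,0,-0.217],
    [0,0,-0.217],
    [0,0,-0.217],
    [0,0,-0.217],
  ],
  hand=[0.5,0.5,0.5,0.5,0.5,0.5,0.5],
)

```text
time_s: 27.53
ee_pos: [428.8, -211.8, 146.4]
ee_rot: [180.0, -0.0, -3.4]
force: [0.9, 0.1, 0.2]
gripper_width: 45.5
gripper_force: 0.0
```

```bash
python3 look.py wrist w5.png pin_gauge; python3 -c "
from h import *
print(env.state()['ee_pos'],env.state()['ee_rot'],env.state()['gripper_width'])"
```

```text
wrist cam [ 502. -216.  316.]
pin_gauge 0.57 [316. 179.] [ 427.8 -271.5] mask 0.69 884 [317. 177.  18.  76.] [ 433.5 -270.5] [80.2 14.1] -3.3
[ 428.70628922 -211.90039402  146.35478386] [ 1.79995118e+02 -6.16718150e-03 -3.41262684e+00] 45.76015694561491
```

View pics/w5.png

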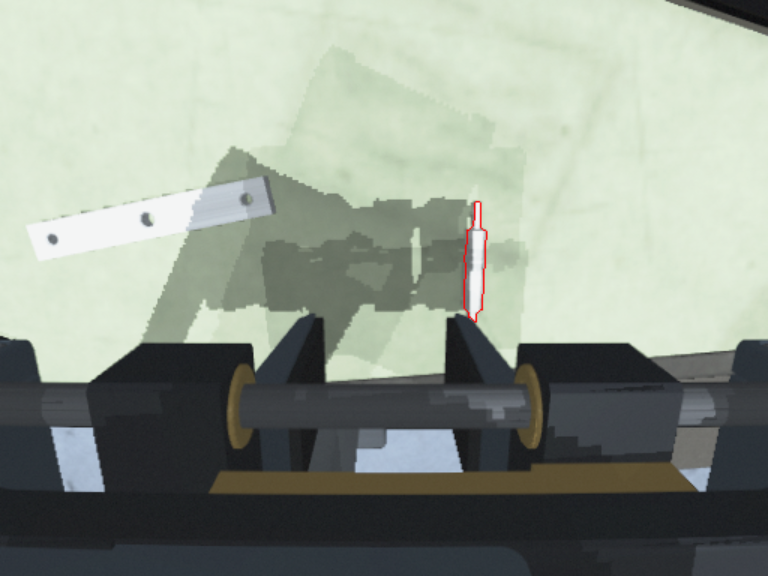

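The gauge handle runs from about (478,230) to (474,312), with its tip at (478,202). It is centred at about (427,-271) and parallel to the fingers.

Call:
apply_moves(
  delta_pos=[
    [0,-0.2,-0.1],
    [-0.01,-0.4,-0.3],
    [-0.01,-0.49,-0.5],
    [-0.01,-0.49,-0.6],
    [-0.01,-0.49,-0.6],
  ],
  rot=[
    [0,0,0],
    [0,0,0],
    [0,0,0],
    [0,0,0],
    [0,0,0],
  ],
  hand=[0.5,0.5,0.5,0.5,0.5],
)

```text
time_s: 28.1
ee_pos: [425.5, -270.4, 71.6]
ee_rot: [-179.8, 0.3, -3.5]
force: [-0.6, 0.6, 0.5]
gripper_width: 45.9
gripper_force: 0.0
```

Call:
apply_moves(
  delta_pos=[
    [0,0,-0.15],
    [0,0,-0.3],
    [0,0,-0.42],
    [0,0,-0.5],
    [0,0,-0.55],
    [0,0,-0.57],
    [0,0,-0.58],
    [0,0,-0.58],
  ],
  rot=[
    [0,0,0],
    [0,0,0],
    [0,0,0],
    [0,0,0],
    [0,0,0],
    [0,0,0],
    [0,0,0],
    [0,0,0],
  ],
  hand=[0.5,0.5,0.5,0.5,0.5,0.5,0.5,0.5],
)

```text
time_s: 28.77
ee_pos: [427.6, -271.5, 5.2]
ee_rot: [180.0, -0.1, -3.5]
force: [-0.4, 0.5, 1.5]
gripper_width: 45.3
gripper_force: 0.0
```

Call:
apply_moves(
  delta_pos=[
    [0,0,0],
    [0,0,0],
    [0,0,0],
    [0,0,0],
    [0,0,0],
    [0,0,0],
    [0,0,0],
    [0,0,0],
  ],
  rot=[
    [0,0,0],
    [0,0,0],
    [0,0,0],
    [0,0,0],
    [0,0,0],
    [0,0,0],
    [0,0,0],
    [0,0,0],
  ],
  hand=[0,0,0,0,0,0,0,0],
  newtons=30,
)

```text
time_s: 29.43
ee_pos: [427.2, -271.5, 4.9]
ee_rot: [180.0, -0.0, -3.5]
force: [0.6, 0.3, 2.6]
gripper_width: 12.1
gripper_force: 30.0
```

Call:
apply_moves(
  delta_pos=[
    [0,0,0.15],
    [0,0,0.4],
    [0,0,0.7],
    [0,0,0.9],
  ],
  rot=[
    [0,0,0],
    [0,0,0],
    [0,0,0],
    [0,0,0],
  ],
  hand=[0,0,0,0],
)

```text
time_s: 29.77
ee_pos: [427.7, -271.7, 115.0]
ee_rot: [179.9, -0.1, -3.5]
force: [-0.2, -0.6, -1.0]
gripper_width: 12.2
gripper_force: 30.0
```

Call:
apply_moves(
  delta_pos=[
    [0.04,0.25,0.1],
    [0.08,0.55,0.25],
    [0.12,0.86,0.35],
  ],
  rot=[
    [0,0,0.07],
    [0,0,0.14],
    [0,0,0.21],
  ],
  hand=[0,0,0],
)

```text
time_s: 30.02
ee_pos: [441.8, -167.7, 156.1]
ee_rot: [179.9, -0.1, 14.7]
force: [1.1, 0.7, -0.3]
gripper_width: 12.1
gripper_force: 30.0
```

Call:
apply_moves(
  delta_pos=[
    [0.04,0.28,0],
    [0.08,0.56,0],
    [0.12,0.86,0],
  ],
  rot=[
    [0,0,0.07],
    [0,0,0.14],
    [0,0,0.21],
  ],
  hand=[0,0,0],
)

```text
time_s: 30.27
ee_pos: [455.8, -63.5, 154.9]
ee_rot: [180.0, -0.0, 32.8]
force: [0.4, 0.6, -1.4]
gripper_width: 12.1
gripper_force: 30.0
```

Call:
apply_moves(
  delta_pos=[
    [0.04,0.28,0],
    [0.08,0.56,0],
    [0.12,0.86,0],
  ],
  rot=[
    [0,0,0.07],
    [0,0,0.14],
    [0,0,0.21],
  ],
  hand=[0,0,0],
)

```text
time_s: 30.52
ee_pos: [470.0, 39.7, 154.6]
ee_rot: [180.0, 0.0, 50.9]
force: [0.2, 0.1, -0.0]
gripper_width: 11.9
gripper_force: 30.0
```

Call:
apply_moves(
  delta_pos=[
    [0.04,0.28,0],
    [0.08,0.56,0],
    [0.12,0.86,0],
  ],
  rot=[
    [0,0,0.07],
    [0,0,0.14],
    [0,0,0.21],
  ],
  hand=[0,0,0],
)

```text
time_s: 30.77
ee_pos: [484.3, 142.9, 154.5]
ee_rot: [-180.0, 0.0, 69.0]
force: [0.7, 0.0, -0.6]
gripper_width: 12.0
gripper_force: 30.0
```

Call:
apply_moves(
  delta_pos=[
    [0.04,0.28,0],
    [0.08,0.56,0],
    [0.12,0.8,0],
    [0.12,0.84,0],
    [0.12,0.84,0],
    [0.12,0.84,0],
    [0.12,0.84,0],
  ],
  rot=[
    [0,0,0.07],
    [0,0,0.14],
    [0,0,0.207],
    [0,0,0.207],
    [0,0,0.207],
    [0,0,0.207],
    [0,0,0.207],
  ],
  hand=[0,0,0,0,0,0,0],
)

```text
time_s: 31.35
ee_pos: [498.6, 240.9, 154.5]
ee_rot: [-180.0, 0.1, 86.4]
force: [-0.5, 0.2, -0.0]
gripper_width: 11.9
gripper_force: 30.0
```

```bash
python3 look.py wrist w6.png round_riser,die_block,square_riser 14; python3 -c "
from h import *
print(env.state()['ee_pos'],env.state()['ee_rot'],env.state()['gripper_width'])"
```

```text
wrist cam [504. 313. 324.]
round_riser 0.55 [313. 116.] [557.  302.2] mask 0.6 1480 [321. 120.  44.  40.] [554.9 299.7] [36.2 30.4] -3.4
die_block 0.6 [312. 181.] [554.5 239.3] mask 0.61 2139 [318. 184.  44.  58.] [554.2 241.7] [51.9 36.4] 86.5
square_riser 0.68 [309. 232.] [549.8 184.6] mask 0.5 211 [311. 227.  35.   6.] [544.3 212.6] [27.   6.4] -3.7
[499.19386762 241.69136958 154.9090698 ] [ 1.79983884e+02 -3.63150723e-03  8.63922143e+01] 11.76458521053105
```

View pics/w6.png

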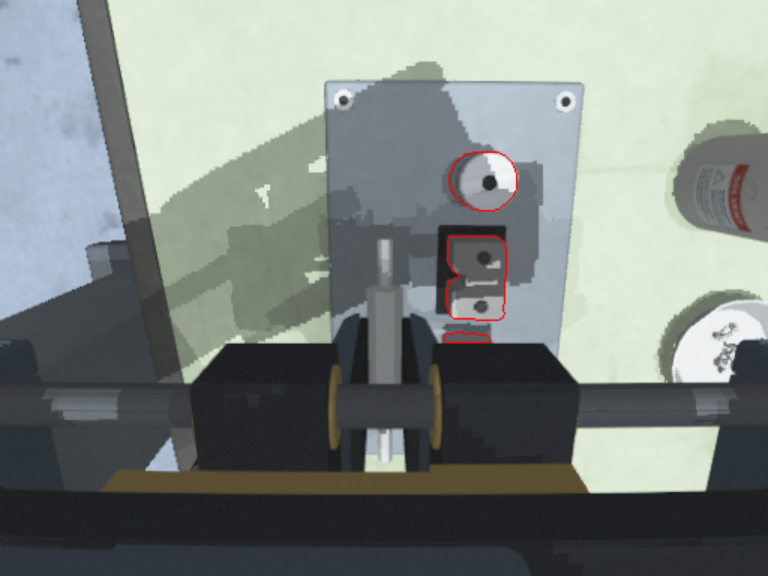

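Gauge held straight (tips at view (384,240) and (384,462)). Round riser hole is at (489,183) and the die bolts are at (484,258) and (481,307).

```bash
python3 - <<'E'
from h import *
p,R,t=shot('wrist')
for n,uv,z in (('rd',(489,183),64),('bolt',(484,258),50),('bolt',(481,307),50),('tip',(384,240),156),('tip',(384,462),156)):
    print(n,np.round(toz(p,R,t,np.array(uv)/1.5,z)[0],1))
E
```

```text
rd [559.1 299.4  64. ]
bolt [558.7 256.   50. ]
bolt [556.6 226.3  50. ]
tip [502.4 287.  156. ]
tip [496.7 197.1 156. ]
```

Call:
apply_moves(
  delta_pos=[
    [0,0.02,-0.15],
    [0,0.02,-0.35],
    [0,0.02,-0.55],
    [0,0.02,-0.65],
    [0,0.02,-0.65],
  ],
  rot=[
    [0,0,0],
    [0,0,0],
    [0,0,0],
    [0,0,0],
    [0,0,0],
  ],
  hand=[0,0,0,0,0],
)

```text
time_s: 32.17
ee_pos: [497.0, 243.6, 73.9]
ee_rot: [-179.7, 0.2, 86.4]
force: [-0.4, -0.9, -1.0]
gripper_width: 12.0
gripper_force: 30.0
```

Call:
apply_moves(
  delta_pos=[
    [0,0,-0.12],
    [0,0,-0.24],
    [0,0,-0.34],
    [0,0,-0.42],
    [0,0,-0.45],
    [0,0,-0.465],
    [0,0,-0.475],
    [0,0,-0.475],
    [0,0,-0.475],
  ],
  rot=[
    [0,0,0],
    [0,0,0],
    [0,0,0],
    [0,0,0],
    [0,0,0],
    [0,0,0],
    [0,0,0],
    [0,0,0],
    [0,0,0],
  ],
  hand=[0,0,0,0,0,0,0,0,0],
)

```text
time_s: 32.92
ee_pos: [499.6, 244.8, 20.4]
ee_rot: [179.9, -0.0, 86.4]
force: [0.3, -0.2, 0.4]
gripper_width: 12.0
gripper_force: 30.0
```

Call:
apply_moves(
  delta_pos=[
    [0,0,-0.008],
    [0,0,-0.013],
    [0,0,-0.013],
    [0,0,-0.013],
  ],
  rot=[
    [0,0,0],
    [0,0,0],
    [0,0,0],
    [0,0,0],
  ],
  hand=[0,0,0,0],
)

```text
time_s: 33.25
ee_pos: [499.5, 244.8, 18.9]
ee_rot: [179.9, -0.0, 86.4]
force: [-0.2, -0.5, 5.7]
gripper_width: 12.0
gripper_force: 30.0
```

Call:
apply_moves(
  delta_pos=[
    [0,0,0],
    [0,0,0],
    [0,0,0],
    [0,0,0],
    [0,0,0.1],
    [0,0,0.3],
    [0,0,0.6],
    [0,0,0.9],
    [0,0,1.0],
  ],
  rot=[
    [0,0,0],
    [0,0,0],
    [0,0,0],
    [0,0,0],
    [0,0,0],
    [0,0,0],
    [0,0,0],
    [0,0,0],
    [0,0,0],
  ],
  hand=[0.3,0.3,0.3,0.3,0.3,0.3,0.3,0.3,0.3],
)

```text
time_s: 34.0
ee_pos: [501.5, 245.8, 143.1]
ee_rot: [179.6, -0.2, 86.4]
force: [1.0, 0.6, 0.3]
gripper_width: 27.6
gripper_force: 0.0
```

Call:
apply_moves(
  delta_pos=[
    [-0.02,-0.28,0],
    [-0.05,-0.56,0],
    [-0.07,-0.86,0],
  ],
  rot=[
    [0,0,0.02],
    [0,0,0.04],
    [0,0,0.06],
  ],
  hand=[0.6,0.6,0.6],
)

```text
time_s: 34.25
ee_pos: [490.3, 140.9, 138.3]
ee_rot: [180.0, -0.0, 91.8]
force: [1.1, -0.6, -0.3]
gripper_width: 44.4
gripper_force: 0.0
```

Call:
apply_moves(
  delta_pos=[
    [-0.02,-0.28,0],
    [-0.05,-0.56,0],
    [-0.07,-0.86,0],
  ],
  rot=[
    [0,0,0.02],
    [0,0,0.04],
    [0,0,0.061],
  ],
  hand=[0.6,0.6,0.6],
)

```text
time_s: 34.5
ee_pos: [481.6, 37.0, 138.1]
ee_rot: [-180.0, -0.0, 97.0]
force: [0.5, -0.3, -0.8]
gripper_width: 54.6
gripper_force: 0.0
```

Call:
apply_moves(
  delta_pos=[
    [-0.02,-0.28,-0.1],
    [-0.05,-0.56,-0.2],
    [-0.07,-0.8,-0.4],
    [-0.07,-0.85,-0.55],
    [-0.07,-0.85,-0.6],
    [-0.07,-0.85,-0.6],
  ],
  rot=[
    [0,0,0],
    [0,0,0],
    [0,0,0],
    [0,0,0],
    [0,0,0],
    [0,0,0],
  ],
  hand=[0.6,0.6,0.6,0.6,0.6,0.6],
)

```text
time_s: 35.0
ee_pos: [472.6, -63.7, 64.8]
ee_rot: [-179.8, -0.1, 96.8]
force: [1.2, 0.4, 0.1]
gripper_width: 54.5
gripper_force: 0.0
```

Call:
apply_moves(
  delta_pos=[
    [0,0,-0.15],
    [0,0,-0.3],
    [0,0,-0.4],
    [0,0,-0.47],
    [0,0,-0.51],
    [0,0,-0.52],
    [0,0,-0.52],
    [0,0,-0.52],
  ],
  rot=[
    [0,0,0],
    [0,0,0],
    [0,0,0],
    [0,0,0],
    [0,0,0],
    [0,0,0],
    [0,0,0],
    [0,0,0],
  ],
  hand=[0.6,0.6,0.6,0.6,0.6,0.6,0.6,0.6],
)

```text
time_s: 35.67
ee_pos: [474.6, -63.6, 4.5]
ee_rot: [179.9, 0.0, 96.9]
force: [-0.4, -0.4, 0.3]
gripper_width: 54.7
gripper_force: 0.0
```

Call:
apply_moves(
  delta_pos=[
    [0,0,0],
    [0,0,0],
    [0,0,0],
    [0,0,0],
    [0,0,0],
    [0,0,0],
    [0,0,0],
    [0,0,0],
  ],
  rot=[
    [0,0,0],
    [0,0,0],
    [0,0,0],
    [0,0,0],
    [0,0,0],
    [0,0,0],
    [0,0,0],
    [0,0,0],
  ],
  hand=[0,0,0,0,0,0,0,0],
  newtons=40,
)

```text
time_s: 36.33
ee_pos: [474.1, -63.8, 3.9]
ee_rot: [180.0, 0.0, 96.8]
force: [-0.3, -0.6, 3.3]
gripper_width: 23.7
gripper_force: 40.0
```

Call:
apply_moves(
  delta_pos=[
    [0,0,0.15],
    [0,0,0.35],
    [0,0,0.6],
    [0,0,0.85],
  ],
  rot=[
    [0,0,0],
    [0,0,0],
    [0,0,0],
    [0,0,0],
  ],
  hand=[0,0,0,0],
)

```text
time_s: 36.67
ee_pos: [472.9, -63.6, 106.2]
ee_rot: [-179.9, -0.0, 96.9]
force: [0.9, -0.9, -1.2]
gripper_width: 23.6
gripper_force: 40.0
```

Call:
apply_moves(
  delta_pos=[
    [0.05,0.25,0.15],
    [0.13,0.5,0.3],
    [0.2,0.8,0.45],
  ],
  rot=[
    [0,0,-0.02],
    [0,0,-0.04],
    [0,0,-0.06],
  ],
  hand=[0,0,0],
)

```text
time_s: 36.92
ee_pos: [497.9, 32.4, 160.8]
ee_rot: [180.0, 0.0, 91.5]
force: [1.7, -0.6, -0.6]
gripper_width: 23.6
gripper_force: 40.0
```

Call:
apply_moves(
  delta_pos=[
    [0.07,0.28,0],
    [0.15,0.55,0],
    [0.23,0.85,0],
  ],
  rot=[
    [0,0,-0.02],
    [0,0,-0.04],
    [0,0,-0.061],
  ],
  hand=[0,0,0],
)

```text
time_s: 37.17
ee_pos: [525.4, 135.5, 159.9]
ee_rot: [180.0, 0.0, 86.4]
force: [0.7, -0.3, -1.9]
gripper_width: 23.6
gripper_force: 40.0
```

Call:
apply_moves(
  delta_pos=[
    [0.07,0.28,0],
    [0.15,0.55,0],
    [0.22,0.8,0],
    [0.235,0.88,0],
    [0.235,0.88,0],
    [0.235,0.88,0],
    [0.235,0.88,0],
  ],
  rot=[
    [0,0,0],
    [0,0,0],
    [0,0,0],
    [0,0,0],
    [0,0,0],
    [0,0,0],
    [0,0,0],
  ],
  hand=[0,0,0,0,0,0,0],
)

```text
time_s: 37.75
ee_pos: [553.0, 238.4, 159.4]
ee_rot: [-179.9, 0.1, 86.4]
force: [0.4, -1.2, -1.1]
gripper_width: 23.3
gripper_force: 40.0
```

```bash
python3 look.py wrist w7.png round_riser,pin_gauge 14; python3 -c "
from h import *
print(env.state()['ee_pos'],env.state()['ee_rot'],env.state()['gripper_width'])"
```

```text
wrist cam [558. 311. 329.]
round_riser
pin_gauge 0.73 [202. 179.] [498.4 244. ] mask 0.94 858 [203. 178.  14.  86.] [500.8 246.5] [88.3 13.2] 86.7
[553.65953328 238.8200172  160.05497541] [1.79986105e+02 1.08185771e-03 8.63700215e+01] 23.640715938477754
```

View pics/w7.png

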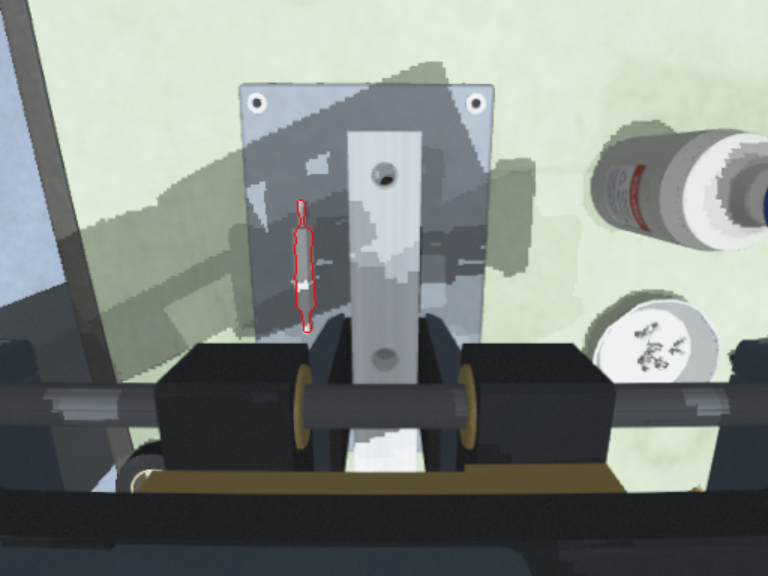

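Gauge lies well-placed. The bar is held straight, with its middle hole at view (385,359) and its far end edge at row 131.

```bash
python3 - <<'E'
from h import *
p,R,t=shot('wrist')
for n,uv in (('mid',(385,359)),('endhole',(384,174)),('edge',(384,131))): print(n,np.round(toz(p,R,t,np.array(uv)/1.5,168)[0],1))
E
```

```text
mid [554.6 241.9 168. ]
endhole [558.4 307.  168. ]
edge [559.2 320.5 168. ]
```

Call:
apply_moves(
  delta_pos=[
    [0.005,0,-0.15],
    [0.005,0,-0.3],
    [0.005,0,-0.45],
    [0.005,0,-0.55],
    [0.005,0,-0.64],
    [0.005,0,-0.7],
    [0.005,0,-0.73],
    [0.005,0,-0.74],
    [0.005,0,-0.74],
    [0.005,0,-0.74],
  ],
  rot=[
    [0,0,0],
    [0,0,0],
    [0,0,0],
    [0,0,0],
    [0,0,0],
    [0,0,0],
    [0,0,0],
    [0,0,0],
    [0,0,0],
    [0,0,0],
  ],
  hand=[0,0,0,0,0,0,0,0,0,0],
)

```text
time_s: 38.88
ee_pos: [554.8, 240.0, 71.7]
ee_rot: [179.9, -0.0, 86.4]
force: [-0.8, -0.7, -1.0]
gripper_width: 23.8
gripper_force: 40.0
```

Call:
apply_moves(
  delta_pos=[
    [0,0,-0.006],
    [0,0,-0.012],
    [0,0,-0.018],
    [0,0,-0.018],
    [0,0,-0.018],
  ],
  rot=[
    [0,0,0],
    [0,0,0],
    [0,0,0],
    [0,0,0],
    [0,0,0],
  ],
  hand=[0,0,0,0,0],
)

```text
time_s: 39.3
ee_pos: [554.3, 239.9, 68.8]
ee_rot: [180.0, -0.0, 86.4]
force: [0.2, -0.3, -0.5]
gripper_width: 23.9
gripper_force: 40.0
```

Call:
apply_moves(
  delta_pos=[
    [0,0,-0.005],
    [0,0,-0.01],
    [0,0,-0.01],
    [0,0,-0.01],
  ],
  rot=[
    [0,0,0],
    [0,0,0],
    [0,0,0],
    [0,0,0],
  ],
  hand=[0,0,0,0],
)

```text
time_s: 39.63
ee_pos: [554.4, 239.9, 68.0]
ee_rot: [180.0, -0.0, 86.4]
force: [-0.8, -0.4, 2.9]
gripper_width: 23.4
gripper_force: 40.0
```

Call:
apply_moves(
  delta_pos=[
    [0,0,0],
    [0,0,0],
    [0,0,0],
    [0,0,0],
    [0,0,0.1],
    [0,0,0.3],
    [0,0,0.6],
    [0,0,0.9],
    [0,0,1.0],
  ],
  rot=[
    [0,0,0],
    [0,0,0],
    [0,0,0],
    [0,0,0],
    [0,0,0],
    [0,0,0],
    [0,0,0],
    [0,0,0],
    [0,0,0],
  ],
  hand=[0.45,0.45,0.45,0.45,0.45,0.45,0.45,0.45,0.45],
)

```text
time_s: 40.38
ee_pos: [556.7, 240.9, 193.2]
ee_rot: [179.5, -0.2, 86.4]
force: [0.7, 0.3, 0.9]
gripper_width: 41.0
gripper_force: 0.0
```

Call:
apply_moves(
  delta_pos=[
    [0,-0.25,0.2],
    [0,-0.5,0.4],
    [0,-0.75,0.5],
    [0,-0.85,0.5],
    [0,-0.85,0.5],
    [0,-0.85,0.5],
    [0,-0.85,0.5],
  ],
  rot=[
    [0,0,0],
    [0,0,0],
    [0,0,0],
    [0,0,0],
    [0,0,0],
    [0,0,0],
    [0,0,0],
  ],
  hand=[0.45,0.45,0.45,0.45,0.45,0.45,0.45],
)

```text
time_s: 40.97
ee_pos: [553.8, 138.8, 246.3]
ee_rot: [-179.9, -0.0, 86.5]
force: [0.0, -0.1, -0.1]
gripper_width: 41.5
gripper_force: 0.0
```

```bash
python3 look.py wrist w8.png bridge_bar,pin_gauge,die_block,round_riser,square_riser 14; python3 - <<'E'
from h import *
p,R,t=shot('scene'); a=p['pixels'][110:240,130:290,::-1]; w=cv2.imread('pics/w8.png')
cv2.imwrite('pics/f.png',np.hstack([cv2.resize(w,(440,330)),cv2.resize(a,(360,330),interpolation=2)]))
E
```

```text
wrist cam [559. 211. 416.]
bridge_bar 0.63 [400. 137.] [735.1 165.1] mask 0.65 3527 [251.  78.  23. 154.] [554.2 241.7] [170.4  27.4] 86.7
pin_gauge 0.63 [205.  83.] [498.6 243.3] mask 0.75 800 [204.  81.  14.  80.] [499.4 245.8] [88.5 16.4] 88.2
die_block 0.84 [251.  86.] [553.4 236.9] mask 0.74 259 [252.  82.  32.  52.] [554.5 240.1] [47.5 32.5] 86.9
round_riser 0.65 [251.  26.] [557.9 303.3] mask 0.52 83 [252.  21.  34.  22.] [558.9 298.3] [31.8 17.3] -14.9
square_riser mask 0.73 243 [252. 138.  34.  34.] [550.6 180.9] [32.5 31.3] -3.5
```

View pics/f.png

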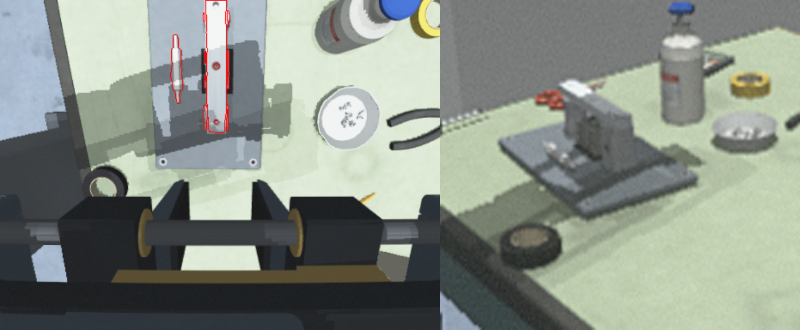

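The bridge stands as asked: the bar is level across both risers, the middle hole is over the die at (216,66), and the gauge is in front at (177,68). Everything is released and the bystanders haven't moved, so I'll hand it in.

```bash
python3 -c "
from h import *
print(env.job_done())"
```

```text
the job is handed in; nothing more can be done
None
```

The bridge is set up and handed in after about 41 s of robot time. Final pictures show every part within a few millimetres of its place, and the bottle, dish and tape look unmoved. The hand-in gave no verdict.

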